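Square a moulding sample on the measuring board and close the cursor on it

TASK

On the measuring board, push the long wooden moulding sample along the board until its flat back lies against the fence and its left end (seen from the robot) touches the steel end stop, and push the sliding aluminium cursor up until it touches the sample's right end, so that the length can be read. Only push with the outside of the fingers: never take the sample between them or lift it off the board. Leave the short sample on the board, and the steel knife and the brush on the bench, where they are.

Things in the scene. Friction and masses are not known exactly. Their poses are not given: they have to be found in the camera images.
- board: Plywood measuring board fixed to the bench, 12 mm thick, 225 mm deep (its x, -125 to +100) and 480 mm long (its y, -240 to +240). Origin on the bench surface; x points away from the robot towards the fence, y left along the fence, z up; yawed up to 10 degrees. Its front and right edges are open.
- fence_face (a point): Foot of the fence's front face, at board x = +70 mm, y = 0, at the plywood's top; axes as the board's. The fence is a dark wooden strip along the board's far edge, 22 mm thick, 24 mm tall above the plywood.
- stop_face (a point): Foot of the end stop's face, at board x = +32.5, y = +200 mm, at the plywood's top; axes as the board's. The stop is a dark steel block at the left end of the fence, board x -5 to +70, y +200 to +220 mm, 36 mm tall above the plywood; the face looks to -y.
- sample: Long brown wooden moulding sample, loose on the plywood: 170 mm long (y), 50 wide (x), about 0.16 kg; origin at its underside's centre. Flat back (+x face) 36 mm tall; front (-x face) a toe 20 mm tall, the top rising to 36 mm over the rear 26 mm. It starts 55 to 95 mm short of its place at the fence, up to 20 degrees askew. Squared up, its origin is at board x = +45, y = +115 mm.
- sample_end (a point): Centre of the sample's right-hand end face (its -y end, 85 mm from its origin), 10 mm above its underside: the end that the cursor is to touch.
- cursor (a joint): Cursor's position along the fence in m: grows as it slides left (board +y) towards the end stop; its leading face is at board y = -150 mm + this. Reads 0.180 when touching the squared-up sample; range 0 to 0.200. It stays where it is left; about 1.5 N moves it slowly, and it pushes whatever is in front of it.
- cursor_face (a point): Cursor's leading (left, +y) face, 25 mm in front of the fence, 20 mm above the plywood; axes as the board's. The cursor is an aluminium block saddling the fence: 30 mm long (its flat upright rear face is 30 mm to the -y side), reaching 51 mm out from the fence (board x +19 to +69), 4 to 54 mm above the plywood.
- short_sample: Short brown wooden moulding sample (55 mm long, 45 mm wide, 32 mm tall), loose at the board's near right corner; origin at the centre of its underside. Leave it alone.
- knife: Flat steel moulder knife with a notched edge, about 70 x 60 mm, 8 mm thick, lying on the bench to the left or right of the board; origin at its underside. Leave it alone.
- brush: Hand brush, lying on the bench on the other side of the board; origin at its underside. Leave it alone.
Mind the look-alikes: they are no part of the job. There is more than one size of the sample; the job needs the middle-sized.

How it is judged:
By the outcome, as a careful person would: the job done as asked, in the order asked, and still so for the second after the job is handed in, with the robot touching nothing.
It also fails if it takes over 72 s, if anything falls off the work surface, if the arm or the gripper's body presses on something with over 40 N, if the wrist force passes 120 N, or if a joint passes its speed limit or range.

ROBOT

A 6-joint arm with a two-finger parallel gripper is mounted at the origin on the work surface. World frame = base frame: x ahead of the robot, y to its left, z up, the work surface at z = 0. Lengths are in mm, angles in rad, forces in N, time in s.
With the tool pointing down it reaches from about 400 to 825 mm from the base axis. Payload 7 kg.
Tool frame: the origin (TCP) lies at the very end of the fingers, on their centre line; the grasp point (between the pads) lies 19 mm behind it; z points along the fingers, y is the line along which they close (so a half turn about z gives the same grasp; the last joint's range is limited). The gripper opens to 88 mm and grips with 3 to 60 N. Pads are 19 mm wide; open, the fingers measure 130 mm over their backs; the gripper's body (78 mm by 193 mm) begins 47 mm behind the grasp point.
Start: joints at [0.288, 0.359, 0.012, 0, -1.224, -0.288], TCP at [674.978, -0.019, 226.561] pointing down, gripper open.
Joint ranges: [-3.07, 3.07], [-1.43, 2.12], [-1.02, 1.25], [-3.03, 1.67], [-3.05, -0], [-3.03, 3.03]. Speed limits (rad/s): [2.39, 2.39, 3.01, 3.14, 3.14, 3.14].

INTERFACE

Orientations are given as a unit quaternion [x, y, z, w].
In Python, from plant import bot gives the robot as it stands. Calls block until the motion is done:
- bot.move_ptp(position, orientation): joint-space move of the TCP to a pose.
- bot.line_to(position, velocity=150, ori=None): straight line of the TCP; ori=None keeps the orientation; velocity is the mean speed in mm/s.
- bot.move_joints(angles): joint-space move.
- bot.move_gripper(opening, force=None): finger opening in mm; force is the grip in N (None keeps the last); returns when the fingers have stopped.
- bot.pause(seconds).
- bot.solve_ik(position, orientation): joint angles nearest the present ones, or None.
- bot.read_state(): the state.
- bot.camera(name): name is "scene" or "side" or "wrist"; returns the picture (384x512x3 uint8, red, green, blue); there is no depth.
- bot.get_calibration(name): a dict with "fx", "fy", "cx", "cy" (pixels), "distortion" ([k1, k2, p1, p2, k3] as OpenCV has them; the pictures are not rectified), "view" (4x4, takes a point from world to camera coordinates); the wrist camera has in their place "T_tool_cam" (4x4, takes a point from camera to tool coordinates, whose origin is the TCP and whose axes are the flange's). Camera axes: x right, y up, looking along -z (the intrinsics and any distortion apply to the point x, -y, -z); pixel columns grow to the right and rows downward; lengths in mm; the calibration is good to about 2 mm. A picture is of the moment at which its call begins: read the wrist's pose just before it. get_calibration takes no time and is no camera call.
A pose or a line that the arm cannot do raises bot.Unreachable and nothing moves.
- bot.close_job(): hands the job in; it is judged then, once.
The state is a dict: "t": time; "joint_pos": joint angles; "qvel": joint speeds; "tau": joint torques, N m; "tcp_pos": TCP position; "eef_rot": TCP orientation; "contact_force": force on the tool from outside, world axes, zero at the start; "moment": the same for the moment, N m; "width": finger opening in mm; "finger_force": force on a finger pad.
Only numpy, scipy, OpenCV 4.12 (cv2) and the standard library are available. Lean on these libraries where they do the work, as an engineer would, in place of code of your own. Each camera call takes 0.05 s, during which the arm holds its last target. There are 200 camera calls.

## Working session

There is one attempt and no reset: what is moved stays moved. The work goes in short steps, each a Python script; the robot and the scene stay as the last script left them, time stands still between calls to the robot, and variables do not carry over. Pictures are saved under pics/ and viewed, at most 10 in all, crops included, and the job is handed in when it is done.

```bash
ls; mkdir -p pics; python3 - <<'E'
from plant import bot
import cv2, numpy as np
for n in ["scene","side","wrist"]:
    im=bot.camera(n); cv2.imwrite(f"pics/{n}0.png",im[:,:,::-1])
    print(n,bot.get_calibration(n))
print(bot.read_state())
a=[cv2.imread(f"pics/{n}0.png") for n in ["scene","side","wrist"]]
E
```

```text
pics
scene {'fx': 488.17237789906545, 'fy': 488.17237789906545, 'cx': 256.42863128570474, 'cy': 189.58050673117137, 'distortion': array([0.07171489, 0.        , 0.        , 0.        , 0.        ]), 'view': array([[-5.46346005e-01,  8.37440951e-01, -1.40959535e-02,
         2.83890869e+02],
       [-6.14621835e-01, -3.89432232e-01,  6.85990187e-01,
         2.76536456e+02],
       [ 5.68986856e-01,  3.83451679e-01,  7.27474238e-01,
        -1.98547324e+03],
       [ 0.00000000e+00,  0.00000000e+00,  0.00000000e+00,
         1.00000000e+00]])}
side {'fx': 364.317168600965, 'fy': 364.317168600965, 'cx': 258.87123936173384, 'cy': 194.00924598162396, 'distortion': array([0.03599089, 0.        , 0.        , 0.        , 0.        ]), 'view': array([[ 7.41911949e-01, -6.70486896e-01,  3.73921919e-03,
        -3.79565178e+02],
       [ 3.34979217e-01,  3.75482999e-01,  8.64176742e-01,
        -2.05558088e+02],
       [-5.80823195e-01, -6.39890491e-01,  5.03174499e-01,
        -9.89476581e+02],
       [ 0.00000000e+00,  0.00000000e+00,  0.00000000e+00,
         1.00000000e+00]])}
wrist {'fx':
[... 567 characters left out ...]
 array([ 2.88144930e-01,  3.59209345e-01,  1.12210385e-02, -2.61016467e-04,
       -1.22409651e+00, -2.88135537e-01]), 'qvel': array([-5.74145297e-05, -2.29426737e-03,  2.32242661e-03,  1.43618362e-03,
        3.14471303e-04,  2.72675693e-04]), 'tau': array([ 1.39394037e-04, -5.83274567e+01,  2.93289685e+01,  7.00122759e+00,
        8.75052094e-03, -9.76538854e-05]), 'tcp_pos': array([ 6.74603651e+02, -2.38630515e-03,  2.25824155e+02]), 'eef_rot': array([-7.07078536e-01,  7.07134721e-01,  4.15168774e-04, -5.07685936e-04]), 'contact_force': array([-0.4633738 , -0.66609753,  0.95271245]), 'moment': array([-0.01200113,  0.02331277,  0.01526159]), 'finger_force': 0.0, 'width': 87.54015203092936}
```

View pics/scene0.png

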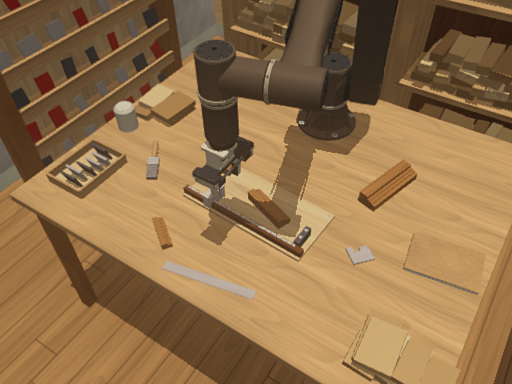

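View pics/side0.png

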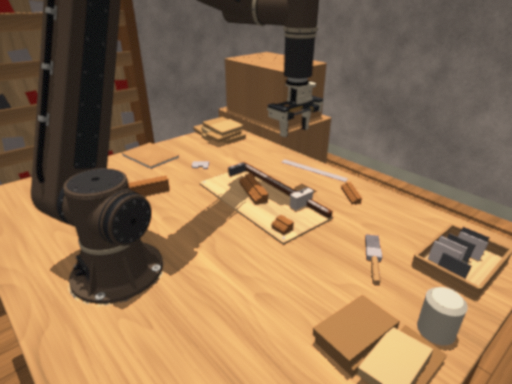

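The scene view shows the fence running from (187,190) to the stop at (303,237), with the sample at (250,190)–(288,223). In the side view the cursor is at (300,198), the short sample at (283,225) and the sample at (245,178)–(265,200).

```bash
cat > h.py <<'E'
import numpy as np, cv2
from plant import bot
from scipy.spatial.transform import Rotation as R
def pose(cam):
    """returns cam calibration, rotation cam->world and camera centre"""
    c=bot.get_calibration(cam)
    if cam=="wrist":
        s=bot.read_state(); T=np.eye(4); T[:3,:3]=R.from_quat(s["eef_rot"]).as_matrix(); T[:3,3]=s["tcp_pos"]
        M=T@c["T_tool_cam"]
    else: M=np.linalg.inv(c["view"])
    return c,M
def cast(px,z,cm):
    c,M=cm
    K=np.array([[c["fx"],0,c["cx"]],[0,c["fy"],c["cy"]],[0,0,1]])
    u=cv2.undistortPoints(np.array(px,float).reshape(-1,1,2),K,c["distortion"])[:,0]
    d=np.c_[u[:,0],-u[:,1],-np.ones(len(u))]@M[:3,:3].T
    o=M[:3,3]; return o+d*((z-o[2])/d[:,2])[:,None]
def proj(P,cm):
    c,M=cm
    K=np.array([[c["fx"],0,c["cx"]],[0,c["fy"],c["cy"]],[0,0,1]])
    p=(np.atleast_2d(P)-M[:3,3])@M[:3,:3]*[1,-1,-1]
    return cv2.projectPoints(p,np.zeros(3),np.zeros(3),K,c["distortion"])[0][:,0]
E
python3 - <<'E'
from h import *
q=bot.read_state()["eef_rot"]
for p in ([560,80,420],[520,0,420],[560,60,360]):
    print(p,bot.solve_ik(p,q))
bot.move_ptp([560,80,420],q); bot.pause(.3)
cm=pose("wrist"); im=bot.camera("wrist"); cv2.imwrite("pics/w1.png",im[:,:,::-1])
im=bot.camera("side"); cv2.imwrite("pics/s1.png",im[:,:,::-1])
import pickle; pickle.dump(cm,open("w1.pkl","wb")); print(cm[1],bot.read_state()["t"])
print(proj([[700,-200,12],[700,200,12],[500,200,12],[500,-200,12]],cm))
E
```

```text
[560, 80, 420] [ 4.87459961e-01  1.15125823e-01  1.18831929e-01 -4.95747879e-04
 -1.57571680e+00 -4.87541558e-01]
[520, 0, 420] [ 3.77486171e-01  3.37002094e-02  2.94965902e-02 -3.59469460e-04
 -1.56785414e+00 -3.77564345e-01]
[560, 60, 360] [ 4.53913760e-01  1.16858717e-01 -8.94542830e-03 -4.58284683e-04
 -1.44622250e+00 -4.53935996e-01]
[[-9.99994017e-01 -2.37182496e-03  2.51781896e-03  5.60104448e+02]
 [ 1.52822111e-03 -9.55941500e-01 -2.93553254e-01 -7.70492434e-01]
 [ 3.10314456e-03 -2.93547650e-01  9.55939406e-01  5.78213668e+02]
 [ 0.00000000e+00  0.00000000e+00  0.00000000e+00  1.00000000e+00]] 1.5
[[160.27877576 -35.70720896]
 [174.87679049 207.50564918]
 [283.44897843 207.28861305]
 [289.04777406 -37.17702076]]
```

View pics/w1.png

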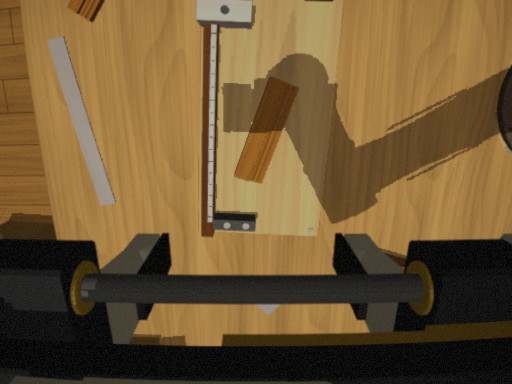

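The wrist view shows the fence at columns 203–217, the stop at about (215–255, 213–232) and the cursor at (197–252, 0–26). The sample corners are about (271,77), (298,88), (262,182) and (234,176), and the board's near edge runs from (340,0) to (318,235). I'll zoom in to read the corners more precisely.

```bash
python3 - <<'E'
import cv2,numpy as np
im=cv2.imread("pics/w1.png")[0:245,185:350]
z=cv2.resize(im,None,fx=2.4,fy=2.4,interpolation=cv2.INTER_CUBIC)
s=cv2.imread("pics/s1.png")[150:250,190:350]
s=cv2.resize(s,None,fx=2.5,fy=2.5,interpolation=cv2.INTER_CUBIC)
o=np.zeros((600,800,3),np.uint8);o[:z.shape[0],:z.shape[1]]=z;o[:s.shape[0],400:400+s.shape[1]]=s
cv2.imwrite("pics/z1.png",o)
E
```

```text
(no output)
```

View pics/z1.png

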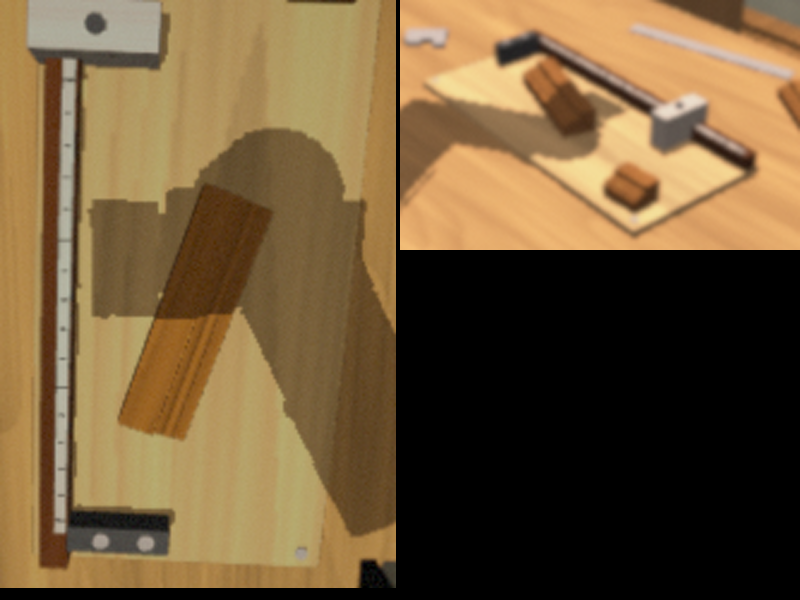

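```bash
cat > m.py <<'E'
from h import *
import pickle; cm=pickle.load(open("w1.pkl","rb"))
f=lambda pts,z: cast([(185+u/2.4,v/2.4) for u,v in pts],z,cm)
edge=f([(379,0),(317,566)],12); fen=f([(80,62),(68,533)],36); stop_t=f([(70,527),(168,529)],48); stop_f=f([(70,513),(168,517)],12)
back=f([(203,183),(118,420)],48); front=f([(272,212),(184,440)],32); cur=f([(28,50),(160,55)],66)
short=f([(288,1),(355,1)],44)
for n in "edge fen stop_t stop_f back front cur short".split():
    P=globals()[n]; d=P[1]-P[0]; print(n,P.round(1).tolist(),"len",np.linalg.norm(d).round(1),"ang",np.degrees(np.arctan2(d[1],d[0])).round(1))
E
python3 m.py
```

```text
edge [[413.3, -147.1, 12.0], [434.4, 257.7, 12.0]] len 405.4 ang 87.0
fen [[609.1, -102.4, 36.0], [627.0, 219.2, 36.0]] len 322.1 ang 86.8
stop_t [[623.9, 209.6, 48.0], [552.8, 211.3, 48.0]] len 71.1 ang 178.6
stop_f [[627.8, 212.3, 12.0], [552.3, 215.8, 12.0]] len 75.6 ang 177.4
back [[530.6, -27.1, 48.0], [587.7, 129.9, 48.0]] len 167.0 ang 70.0
front [[483.2, -9.4, 32.0], [541.1, 148.8, 32.0]] len 168.5 ang 69.9
cur [[637.5, -104.0, 66.0], [558.2, -100.5, 66.0]] len 79.4 ang 177.5
short [[478.6, -137.0, 44.0], [436.7, -137.9, 44.0]] len 41.9 ang -178.9
```

```bash
cat >> h.py <<'E'
a=np.radians(-3.1); ex=np.array([np.cos(a),np.sin(a)]); ey=np.array([-np.sin(a),np.cos(a)]); O=np.array([546.3,15.0])
Q=R.from_matrix(np.c_[np.r_[-ex,0],np.r_[ey,0],[0,0,-1]]).as_quat()
def W(x,y,z): return np.r_[O+x*ex+y*ey,z]
def B(p): return np.array([(p[:2]-O)@ex,(p[:2]-O)@ey,p[2]])
def F(): 
    f=np.mean([bot.read_state()["contact_force"]],0); return np.array([f[:2]@ex,f[:2]@ey,f[2]])
def push(axis,start,end,step,fstop,vel=30):
    """small steps along board axis (0=x,1=y), until the reaction along it exceeds fstop; start=board xyz"""
    p=np.array(start,float); f0=F()[axis]; log=[]
    while p[axis]<end:
        p[axis]=min(p[axis]+step,end); bot.line_to(W(*p),vel); f=f0-F()[axis]; log.append((round(p[axis],1),round(f,1)))
        if f>fstop: break
    return p,log
E
python3 - <<'E'
from h import *
bot.move_ptp(W(-95,45,120),Q); bot.line_to(W(-95,45,18),150); bot.pause(.2)
print(F(),B(bot.read_state()["tcp_pos"]))
bot.line_to(W(-75,45,18),80)
f0=F(); bot.line_to(W(-15,45,18),60); print(f0,F(),bot.read_state()["t"])
p,log=push(0,(-15,45,18),16,2,6); print(log,B(bot.read_state()["tcp_pos"]),bot.read_state()["t"])
im=bot.camera("scene"); cv2.imwrite("pics/sc2.png",im[:,:,::-1])
E
```

```text
[ 0.38690332 -0.89850153  0.78799822] [-94.40387635  45.39895544  18.86374329]
[0.58691022 0.51627661 0.15782343] [-0.28803911  0.63785993  0.21051089] 5.5917
[(np.float64(-13.0), np.float64(-0.8)), (np.float64(-11.0), np.float64(0.7)), (np.float64(-9.0), np.float64(0.2)), (np.float64(-7.0), np.float64(0.1)), (np.float64(-5.0), np.float64(-0.1)), (np.float64(-3.0), np.float64(-0.0)), (np.float64(-1.0), np.float64(0.7)), (np.float64(1.0), np.float64(-0.9)), (np.float64(3.0), np.float64(0.1)), (np.float64(5.0), np.float64(-0.7)), (np.float64(7.0), np.float64(-0.8)), (np.float64(9.0), np.float64(0.4)), (np.float64(11.0), np.float64(4.4)), (np.float64(13.0), np.float64(13.0))] [ 9.76400583 44.49198946 17.47583391] 9.0917
```

```bash
python3 - <<'E'
from h import *
import pickle
bot.line_to(W(-15,45,18),80); bot.line_to(W(-60,20,230),250); bot.move_gripper(0,20); bot.pause(.2)
cm=pose("wrist"); im=bot.camera("wrist"); cv2.imwrite("pics/w2.png",im[:,:,::-1]); pickle.dump(cm,open("w2.pkl","wb"))
print(proj([W(70,200,12),W(19,-40,32),W(70,-40,48),W(19,130,32),W(19,-114,66)],cm).round(), bot.read_state()["t"],bot.read_state()["width"])
E
```

```text
[[389. 261.]
 [202. 233.]
 [202. 277.]
 [344. 233.]
 [131. 245.]] 12.3417 0.6287738077472975
```

View pics/w2.png

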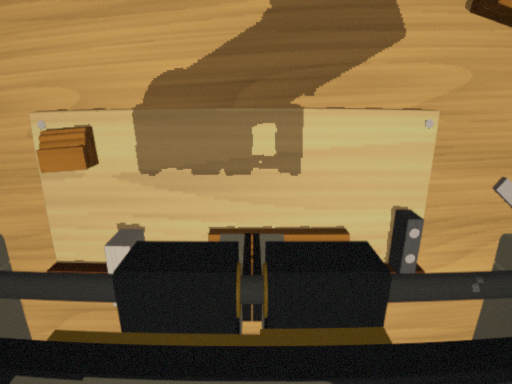

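The sample now lies square, with its front edge on row ~230 from column 208 to 349, and the cursor's front face at columns 108–144. I need the gap between the cursor and the sample end.

```bash
python3 - <<'E'
from h import *
import pickle
c1=pickle.load(open("w1.pkl","rb"));c2=pickle.load(open("w2.pkl","rb"))
for px,z in (((185+160/2.4,55/2.4),66),((185+160/2.4,67/2.4),16)): print("w1 cursor",B(cast([px],z,c1)[0]))
for n,px,z in (("cur foot L",(144,230),16),("cur foot R",(118,230),16),("cur top L",(132,270),66),("smp R toe",(208,234),32),("smp L toe",(349,234),32),("R foot",(208,228),12),("L foot",(349,228),12),("stop foot",(390,270),12),("board L near",(438,111),12),("board R near",(33,112),12)): print(n,B(cast([px],z,c2)[0]).round(1))
E
```

```text
w1 cursor [  18.11457972 -114.7286592    66.        ]
w1 cursor [  18.06044549 -116.99542771   16.        ]
cur foot L [  22.7 -115.6   16. ]
cur foot R [  22.9 -149.1   16. ]
cur top L [  50.3 -116.8   66. ]
smp R toe [ 20.5 -32.9  32. ]
smp L toe [ 20.9 136.1  32. ]
R foot [ 21.3 -35.5  12. ]
L foot [ 21.7 141.8  12. ]
stop foot [ 82.8 203.3  12. ]
board L near [-123.7  234.9   12. ]
board R near [-124. -237.   12.]
```

```bash
python3 - <<'E'
from h import *
bot.line_to(W(42,-78,120),250); bot.line_to(W(42,-78,20),150); bot.pause(.2)
bot.line_to(W(42,-60,20),60); print(F()); bot.line_to(W(42,0,20),60); print(F())
p,log=push(1,(42,0,20),16,1.5,6); print([(float(a),float(b)) for a,b in log],B(bot.read_state()["tcp_pos"]),bot.read_state()["t"])
# back off, re-press the front lightly
bot.line_to(W(42,-12,20),80); bot.line_to(W(42,-12,110),200)
bot.line_to(W(-60,60,110),250); bot.pause(.2)
cm=pose("wrist"); im=bot.camera("wrist"); cv2.imwrite("pics/w3.png",im[:,:,::-1])
import pickle; pickle.dump(cm,open("w3.pkl","wb"))
im=bot.camera("scene"); cv2.imwrite("pics/sc3.png",cv2.resize(im[150:270,160:340,::-1],None,fx=4,fy=4,interpolation=cv2.INTER_CUBIC)); print(bot.read_state()["t"])
E
```

```text
[-0.73578088 -0.60162664 -0.29962687]
[-0.04241966  0.42315317  0.44921648]
[(1.5, 0.8), (3.0, 1.0), (4.5, 0.5), (6.0, 0.2), (7.5, -0.3), (9.0, 1.5), (10.5, 3.0), (12.0, 7.5)] [41.46831551 10.6589247  19.96506118] 17.825
19.825
```

View pics/sc3.png

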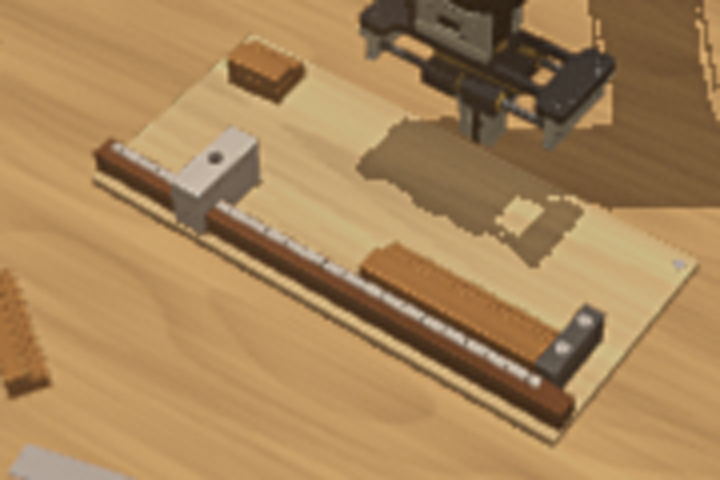

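The sample sits along the fence with its left end at the stop, around (550,350) in the crop. I'll re-press the front lightly and then bring up the cursor.

```bash
python3 - <<'E'
from h import *
bot.line_to(W(-20,112,110),200); bot.line_to(W(-20,112,18),150); bot.line_to(W(4,112,18),60)
p,log=push(0,(4,112,18),16,1.5,5); print([(float(a),float(b)) for a,b in log])
bot.line_to(W(-20,112,18),80); bot.line_to(W(-20,112,110),200)
bot.line_to(W(0,-185,110),250); bot.line_to(W(44,-185,110),200); bot.line_to(W(44,-185,32),150); bot.pause(.2)
bot.line_to(W(44,-150,32),50); print(F(), bot.read_state()["t"])
bot.line_to(W(44,-30,32),50); print(F())
f0=0
p,log=push(1,(44,-30,32),-10,1,4.5,20); print([(float(a),float(b)) for a,b in log],B(bot.read_state()["tcp_pos"]),bot.read_state()["t"])
im=bot.camera("scene"); cv2.imwrite("pics/sc4.png",cv2.resize(im[150:270,160:340,::-1],None,fx=4,fy=4,interpolation=cv2.INTER_CUBIC))
E
```

```text
[(5.5, -0.2), (7.0, 0.4), (8.5, 0.2), (10.0, 1.2), (11.5, 8.4)]
[-0.4382016   0.30620869  0.13775998] 27.4417
[-0.44188584 -1.60142927  0.22580707]
[(-29.0, -0.4), (-28.0, -0.9), (-27.0, 0.3), (-26.0, -1.0), (-25.0, -0.4), (-24.0, -0.3), (-23.0, -0.8), (-22.0, 0.6), (-21.0, 0.1), (-20.0, 3.9), (-19.0, 8.1)] [ 43.89242396 -20.61721684  32.02570293] 32.7417
```

```bash
python3 - <<'E'
from h import *
bot.line_to(W(44,-50,32),60); bot.line_to(W(44,-60,120),200); bot.line_to(W(-100,30,300),300); bot.pause(.3)
a=bot.camera("scene")[185:260,195:320,::-1]; cm=pose("wrist"); w=bot.camera("wrist")[:,:,::-1]; s=bot.camera("side")[150:250,210:350,::-1]
print(bot.read_state()["t"])
o=np.zeros((600,800,3),np.uint8)
for im,k,(x,y) in ((a,3.2,(0,0)),(s,2.8,(405,0)),(w[170:300,90:430],2.2,(0,290))):
    z=cv2.resize(im,None,fx=k,fy=k,interpolation=cv2.INTER_CUBIC)[:600-y,:800-x]; o[y:y+z.shape[0],x:x+z.shape[1]]=z
cv2.imwrite("pics/fin.png",o)
E
```

```text
35.475
```

View pics/fin.png

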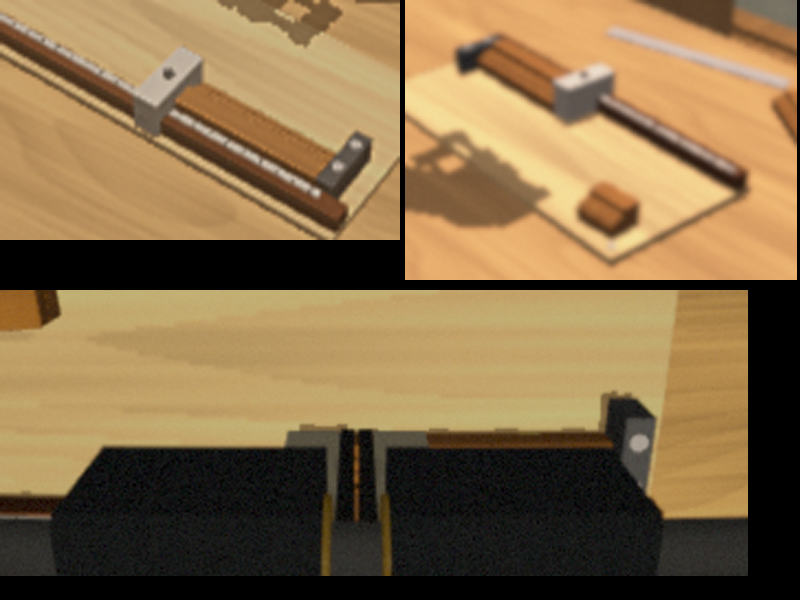

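The views agree: the cursor is against the sample's right end, the sample is against the fence and stop, and the short sample hasn't moved. I'm handing it in.

```bash
python3 -c "
from plant import bot
print(bot.close_job())"
```

```text
the job is handed in; nothing more can be done
None
```

The job is handed in at about 36 s: the pictures and contact forces show the sample against the fence and the end stop with the cursor touching its right end; the short sample looks unmoved, and the arm went nowhere near the knife or brush.

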